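# Tip the upright case onto the folded music stand and slide it home

### The arm

A 6-joint arm with a two-finger parallel gripper is mounted at the origin on the work surface. World frame = base frame: x ahead of the robot, y to its left, z up, the work surface at z = 0. Lengths are in m, angles in rad, forces in N, time in s.
With the tool pointing down it reaches from about 0.275 to 0.75 m from the base axis. Payload 10.2 kg.
Tool frame: the origin (TCP) lies midway between the tips of the shut fingers; the grasp point (between the pads) lies r.hold_point_z behind it (r.hold_point_z is the distance from the TCP to the grasp point, in m); z points along the fingers, y is the line along which they close (so a half turn about z gives the same grasp; the last joint's range is limited). The gripper opens to 85 mm and grips with 20 to 120 N. Pads are 22 mm wide; open, the fingers measure 114 mm over their backs; the gripper's body (76 mm by 85 mm) begins 54 mm behind the grasp point. The pads swing forward as they close: fully open they stand 13 mm farther back than shut.
Start: joints at [-1.451, 0.313, 1.498, -0, 1.331, -0.223], TCP at [0.176, -0.494, 0.204] pointing down, gripper open.
Joint ranges: [-2.94, 2.94], [-0.97, 2.17], [0.19, 2.56], [-1.23, 4.37], [0.02, 3.11], [-2.88, 2.88]. Speed limits (rad/s): [2.39, 2.39, 3.01, 3.14, 3.14, 3.14].

### API

Orientations are given as a unit quaternion [x, y, z, w].
In Python, from cell import r gives the robot as it stands. The module is installed in compiled form; this text tells all that it offers.
- The arm moves only by the tool drive_tool, never from a script. Its argument "deltas" is one flat list of numbers, 5 for each row, row after row: the opening in per cent of the stroke, from 0 (shut) to 100 (fully open), then the shift along the tool's x, y, z in cm, then the turn about the tool's z in rad. A call has 1 to 12 rows; each row is the pose to reach, as a shift and turn from the pose commanded when the call began, along the tool's axes at that moment; what a row does not reach only later rows make up. A row lasts 1/12 s, in which the tool goes at most 41.7 mm and 7.16 degrees, less where a joint would pass 70% of its speed; a pose out of reach is approached as far as the arm can. A call with a gripper value outside its range is refused whole. The fingers move at their own pace and stop on an object; "force" is the grip in N (left out, the last holds). Time passes only in rows, so rows that repeat a pose let the fingers close. It gives the time, the measured TCP pose, the force, the opening and the grip force at its end, in the units of the state.
- r.get_obs(): the state, without advancing time (a new reading comes with each control period).
- r.get_image(name): name is "scene" or "top" or "wrist"; returns a dict with "frame" (420x560x3 uint8, red, green, blue), "mtx" (3x3 intrinsics, pixels), "extrinsics" (4x4, takes a point from world to camera coordinates). Camera axes: x right, y down, z forward; pixel columns grow to the right and rows downward; lengths in m; the calibration is good to about 2 mm. The wrist camera is an equidistant fisheye: a pixel r from the principal point sees the ray r / f radians off the axis. A picture is of the moment at which its call begins. There is no depth.
- r.finish_job(): hands the job in; it is judged then, once.
Trained networks look in the newest picture that a camera, given by its name, has taken for a name from the list of things; names that differ only in an ending like _2 or _b are one class to them, and where a whole thing is asked for, a point or a joint stands for the part that bears it (a point fixed in the world has none). Each returns a list of dicts, best first, with "confidence" (0 to 1); they miss things now and then, are a little off and sometimes report something else, mostly with a low value. They report only what shows in the picture. A call takes as long as a camera call. They do not tell look-alikes from the thing itself.
- r.boxes_of(query, camera): "uv" ([column, row] in pixels, amid what is visible of it).
- r.masks_of(query, camera): "region" (420x560 bool, what is visible of it) and "uv" ([column, row] in pixels, amid what is visible of it).
The state is a dict: "t": time; "q": joint angles; "qvel": joint speeds; "effort": joint torques, N m; "tcp_pos": TCP position; "orientation": TCP orientation; "ft_force": force on the tool from outside, world axes, zero at the start; "ft_torque": the same for the moment, N m; "width": finger opening in m; "grasp_force": force on a finger pad.
Only numpy, scipy, OpenCV 4.12 (cv2) and the standard library are available. Lean on these libraries where they do the work, as an engineer would, in place of code of your own. Each camera call takes 0.05 s, during which the arm holds its last target. There are 200 camera calls.

### The job

To pack the case up with the stand, push the tall black case over so that it lies on its back on the folded music stand, lid with the steel plate facing up and its top end towards the stand's raised page ledge. Then slide it along until its top end sits square and flush against that ledge. Do not lift the case off the stand, and leave the tuner, harmonica, gecko and polish bottle where they are.

Things in the scene. Friction and masses are not known exactly. Their poses are not given: they have to be found in the camera images.
- case: Hard case, black, aluminium edges, 62 thick (x) x 104 wide (y) x 170 mm tall (z), 0.25 to 0.5 kg. Starts standing on its foot end on the stand's panel. Origin: centre of the foot end; z runs to the top end. Lid = -x face (steel plate 60 x 100 mm), facing away from the ledge within 8 deg; back = +x face. Lying on its back, x points down and the origin is 31 mm above the panel.
- case_top (a point): Centre of the case's top end face, 170 mm along the case's own z from its origin; same axes as the case.
- stand: Folding wooden music stand, folded flat, fixed: panel 340 (x, -175 to 165 mm) x 300 mm (y), top surface 20 mm above the table; legs folded along both sides, out to 171 mm, 20 mm high. Origin on the table under the panel; x points to the page ledge, a bar across the far end, z up. The case starts about 95 mm to the -x side of the origin; tipped towards the ledge it ends 20 to 60 mm short of it.
- ledge (a point): Middle of the ledge's upright face that looks over the panel, at the level of the panel surface (145 mm along the stand's own x, 20 mm above the table). Same axes as the stand. The ledge is 300 mm long (own y) and rises 35 mm above the panel.
- tuner: Black plastic tuner, 62 x 36 x 18 mm, lying loose on the panel near its +y side, towards the ledge; origin at the centre of its underside.
- harmonica: Harmonica, steel covers and wooden comb, 102 (own x) x 27 x 24 mm, lying loose on the panel near its -y side, towards the ledge; origin at the centre of its underside.
- gecko: Glazed clay gecko, about 165 x 80 x 35 mm, lying on the table to the robot's left; origin at the middle of its underside.
- polish: Upright white polish bottle, 52 mm in diameter, 150 mm tall, on the table to the robot's right; origin at the centre of its underside.
Mind the look-alikes: they are no part of the job. Leave any blue or orange look-alike of the case alone.

How it is judged:
On the way:
1. the case lies at rest flat on its back on the stand, lid up (angle between case's own x axis and vertical above 3.04 rad and linear speed of case below 0.03 m/s and height (world z) of case below 0.06 m), for 0.2 s.
At the end, for the whole second after the job is handed in: The case lies at rest flat on its back on the panel (within 0.1 rad, lid up), its top end within 5 mm of the ledge's face, square to it within 0.06 rad and within 100 mm of the ledge's middle (all of step 1 and height (world z) of case above 0.044 m and x of case_top in the frame of ledge between -0.005 and 0.004 m and y of case_top in the frame of ledge between -0.1 and 0.1 m and angle between the z axis of case and the x axis of stand, either way round below 0.06 rad); the robot touches nothing.
It fails at once if the case is lifted off the stand (its foot end more than 80 mm or its top end more than 210 mm above the table) (height (world z) of case above 0.08 m or height (world z) of case_top above 0.21 m).
It fails at once if the tuner is moved by more than 15 mm (distance of tuner from where it was at the start of the episode above 0.015 m).
It fails at once if the harmonica is moved by more than 15 mm (distance of harmonica from where it was at the start of the episode above 0.015 m).
It fails at once if the gecko is moved by more than 20 mm (distance of gecko from where it was at the start of the episode above 0.02 m).
It fails at once if the polish is moved by more than 20 mm (distance of polish from where it was at the start of the episode above 0.02 m).
It also fails if it takes over 51 s, if anything falls off the work surface, if the arm or the gripper's body presses on something with over 40 N, if the wrist force passes 120 N, or if a joint passes its speed limit or range.

## Working session

There is one attempt and no reset: what is moved stays moved. The work goes in short steps, Python scripts to look and compute and a tool call to move; the robot and the scene stay as the last step left them, time stands still between calls to the robot, and variables do not carry over. Pictures are saved under pics/ and viewed, at most 10 in all, crops included, and the job is handed in when it is done.

Besides the shell and the picture viewer there is one more tool, called after "Emit:" by a JSON object that holds its "op" and its "data", one argument or row to a line. drive_tool: Moves the arm, as the interface text tells. Its arguments: {"type":"object","properties":{"deltas":{"type":"array","items":{"type":"number"}},"force":{"type":"number"}},"required":["deltas"]}

```bash
mkdir -p pics; python3 - <<'E'
from cell import r
import cv2,numpy as np
ims=[]
for c in ("scene","top"):
    d=r.get_image(c); ims.append(d)
    cv2.imwrite(f"pics/{c}0.png",d["frame"][:,:,::-1])
    print(c,d["mtx"].round(1).tolist(),d["extrinsics"].round(4).tolist())
    for n in("case","stand","tuner","harmonica","gecko","polish"):
        print(n,[(np.round(b["uv"]).tolist(),round(b["confidence"],2)) for b in r.boxes_of(n,c)])
o=r.get_obs();print(o["t"],o["tcp_pos"],o["orientation"],r.hold_point_z)
E
```

```text
scene [[487.3, 0.0, 287.0], [0.0, 487.3, 211.4], [0.0, 0.0, 1.0]] [[0.7844, 0.6202, 0.0077, -0.448], [0.5381, -0.6743, -0.5057, -0.2258], [-0.3084, 0.4009, -0.8627, 1.6175], [0.0, 0.0, 0.0, 1.0]]
case [([210.0, 200.0], 0.78), ([261.0, 154.0], 0.68), ([288.0, 203.0], 0.6), ([349.0, 210.0], 0.41)]
stand [([320.0, 244.0], 0.81)]
tuner [([347.0, 212.0], 0.55)]
harmonica [([304.0, 278.0], 0.78), ([320.0, 243.0], 0.5)]
gecko [([327.0, 124.0], 0.59)]
polish [([199.0, 347.0], 0.65)]
top [[469.2, 0.0, 277.6], [0.0, 469.2, 213.9], [0.0, 0.0, 1.0]] [[-0.0233, -0.9997, 0.0095, 0.013], [-0.9976, 0.0226, -0.0661, 0.5778], [0.0659, -0.011, -0.9978, 1.3151], [0.0, 0.0, 0.0, 1.0]]
case [([310.0, 300.0], 0.79), ([257.0, 227.0], 0.57), ([227.0, 300.0], 0.57)]
stand [([256.0, 197.0], 0.93), ([123.0, 276.0], 0.25)]
tuner [([216.0, 186.0], 0.78)]
harmonica [([300.0, 175.0], 0.68)]
gecko [([124.0, 278.0], 0.62), ([215.0, 184.0], 0.18)]
polish [([423.0, 200.0], 0.96)]
0.7 [ 0.17645576 -0.4944794   0.2036076 ] [ 9.85348104e-01  1.70555305e-01 -1.91334374e-05  2.51484119e-05] 0.0187
```

View pics/scene0.png

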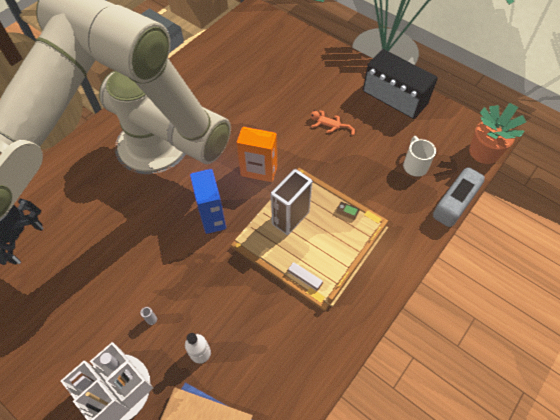

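View pics/top0.png

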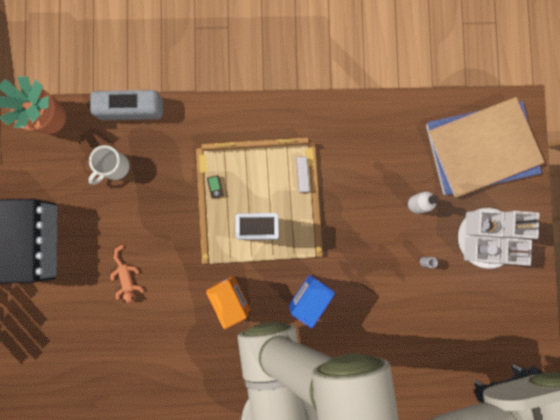

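The top view shows the stand at (258,200) with its ledge along row ~143, which is the far side. The black case with the white edge is at (257,227). The tuner is at (215,187), the harmonica at (302,175), the gecko at (125,278) and the polish at (423,202).

Candidates for the case in the top view are black (257,227), blue (312,300) and orange (227,303). I choose the black one standing on the panel, and will check it in a close crop.

```bash
cat > h.py <<'E'
import numpy as np,cv2
def ray(d,uv,z):
    K,E=d["mtx"],d["extrinsics"];R,t=E[:3,:3],E[:3,3]
    C=-R.T@t; v=R.T@np.linalg.inv(K)@np.array([uv[0],uv[1],1.])
    return C+v*(z-C[2])/v[2]
def proj(d,P):
    E=d["extrinsics"];c=(E[:3,:3]@np.atleast_2d(P).T).T+E[:3,3];p=(d["mtx"]@c.T).T;return p[:,:2]/p[:,2:]
def quad(m):
    cs,_=cv2.findContours(m.astype(np.uint8),cv2.RETR_EXTERNAL,cv2.CHAIN_APPROX_NONE)
    c=max(cs,key=cv2.contourArea);return c,cv2.minAreaRect(c)
E
python3 - <<'E'
from cell import r
import cv2,numpy as np
from h import *
d=r.get_image("top");f=d["frame"][:,:,::-1]
cv2.imwrite("pics/crop1.png",cv2.resize(f[130:340,185:345],None,fx=2.8,fy=2.8,interpolation=cv2.INTER_CUBIC))
for n in("case","stand","tuner","harmonica"):
    for b in r.masks_of(n,"top"):
        c,q=quad(b["region"]);print(n,round(b["confidence"],2),[ray(d,p,{"case":.19,"stand":.02}.get(n,.04))[:2].round(3).tolist() for p in cv2.boxPoints(q)],cv2.boxPoints(q).round().tolist())
E
```

```text
case 0.86 [[0.574, 0.104], [0.571, 0.003], [0.502, 0.005], [0.504, 0.106]] [[236.0, 212.0], [277.0, 212.0], [277.0, 240.0], [236.0, 240.0]]
case 0.77 [[0.334, -0.01], [0.419, -0.072], [0.372, -0.137], [0.287, -0.075]] [[285.0, 309.0], [309.0, 273.0], [336.0, 292.0], [312.0, 327.0]]
case 0.76 [[0.384, 0.185], [0.418, 0.113], [0.322, 0.067], [0.289, 0.139]] [[204.0, 290.0], [234.0, 275.0], [253.0, 314.0], [224.0, 329.0]]
case 0.49 [[0.662, 0.178], [0.67, 0.148], [0.618, 0.135], [0.611, 0.165]] [[206.0, 177.0], [218.0, 174.0], [223.0, 194.0], [211.0, 198.0]]
stand 0.96 [[0.785, 0.233], [0.798, -0.113], [0.457, -0.124], [0.444, 0.216]] [[195.0, 144.0], [315.0, 136.0], [322.0, 256.0], [202.0, 263.0]]
tuner 0.65 [[0.686, 0.199], [0.694, 0.165], [0.633, 0.151], [0.625, 0.186]] [[206.0, 177.0], [218.0, 174.0], [223.0, 195.0], [211.0, 198.0]]
harmonica 0.58 [[0.738, -0.056], [0.74, -0.084], [0.639, -0.089], [0.638, -0.061]] [[296.0, 156.0], [306.0, 155.0], [309.0, 191.0], [299.0, 192.0]]
```

View pics/crop1.png

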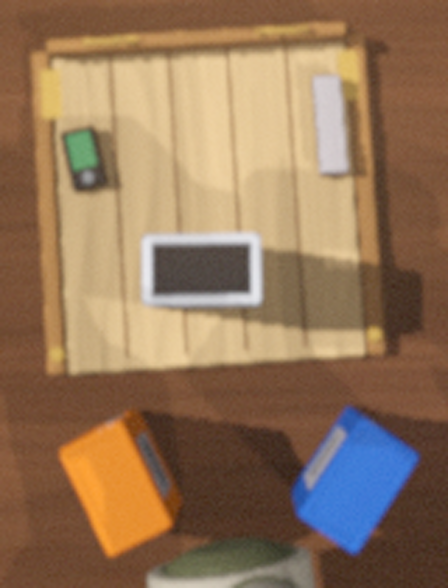

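The crop confirms that the black aluminium-edged case stands on the panel with its top rim at crop (202,269). The blue (355,480) and orange (120,480) look-alikes are on the table on the robot's side. Next I'll get the exact geometry.

```bash
python3 - <<'E'
from cell import r
import cv2,numpy as np
from h import *
d=r.get_image("top")
g=lambda x,y,z:ray(d,(x/2.8+185-.3,y/2.8+130-.3),z)
for n,pts,z in(("case",[(141,234),(263,232),(264,305),(141,307)],.19),("near",[(48,374),(385,353)],.02),("ledge top",[(48,51),(347,35),(345,23),(46,40)],.055),("blue",[(350,406),(420,455),(357,553),(292,500)],.15),("orange",[(125,410),(180,500),(110,557),(59,455)],.15)):
    P=np.array([g(*p,z) for p in pts]);print(n,P[:,:2].round(3).tolist(),P.mean(0).round(3))
# refine stand pose by projecting to check with scene camera: near edge angle
P=[g(48,374,.02),g(385,353,.02)];v=P[0]-P[1];psi=np.arctan2(-v[0],v[1]);c=(P[0]+P[1])/2+.175*np.array([np.cos(psi),np.sin(psi),0])
print("psi",psi,"stand",c)
X=lambda a,b,z:[c[0]+a*np.cos(psi)-b*np.sin(psi),c[1]+a*np.sin(psi)+b*np.cos(psi),z]
for cam in("top","scene"):
    e=r.get_image(cam);f=e["frame"][:,:,::-1].copy()
    S=3.0;o=np.array([185,130] if cam=="top" else [215,140])
    f=cv2.resize(f[o[1]:o[1]+190,o[0]:o[0]+190],None,fx=S,fy=S)
    for poly,col in(([X(a,b,.02) for a,b in((-.175,-.171),(.165,-.171),(.165,.171),(-.175,.171))],(0,0,255)),([X(a,b,.055) for a,b in((.145,-.15),(.165,-.15),(.165,.15),(.145,.15))],(0,255,0))):
        q=((proj(e,poly)-o+.5)*S).astype(int);cv2.polylines(f,[q],True,col,1)
    cv2.imwrite(f"pics/ov_{cam}.png",f)
a=[cv2.imread(f"pics/ov_{c}.png") for c in("top","scene")];cv2.imwrite("pics/ov.png",cv2.resize(np.hstack(a),(800,400)))
E
```

```text
case [[0.571, 0.107], [0.57, -0.001], [0.505, -0.0], [0.506, 0.108]] [0.538 0.053 0.19 ]
near [[0.443, 0.216], [0.456, -0.124]] [0.45  0.046 0.02 ]
ledge top [[0.765, 0.207], [0.774, -0.091], [0.787, -0.09], [0.776, 0.209]] [0.775 0.059 0.055]
blue [[0.412, -0.077], [0.367, -0.139], [0.281, -0.08], [0.329, -0.022]] [ 0.347 -0.079  0.15 ]
orange [[0.414, 0.127], [0.332, 0.079], [0.283, 0.143], [0.375, 0.188]] [0.351 0.134 0.15 ]
psi 0.03842706233597012 stand [0.62468961 0.0530329  0.02      ]
```

View pics/ov.png

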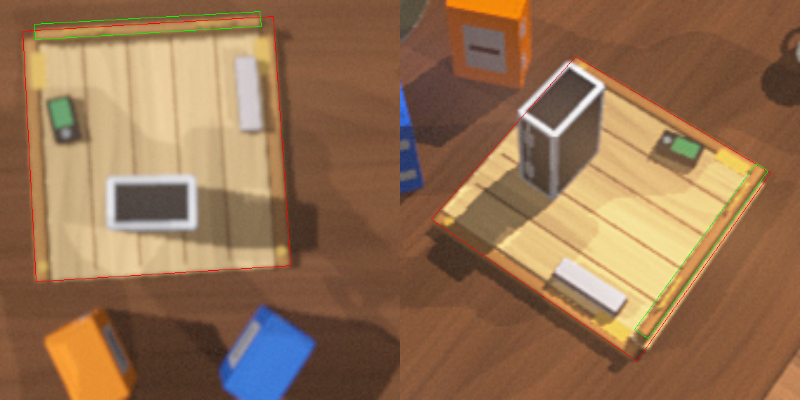

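The overlay fits within about 3 mm. The ledge face is at x≈0.766 at y=0.05, stand yaw is ≈0.037, and the case's lid face is at x≈0.506. I'll move to the pre-push side at a safe height and turn the tool to the stand's yaw.

Emit:
{"op": "drive_tool", "data": {
  "deltas": [60,8,-3.5,-6,0.1,60,12,-5,-9.6,0.2,60,16,-6.5,-9.6,0.306,60,20,-8.5,-9.6,0.306,60,24,-10,-9.6,0.306,60,28,-12,-9.6,0.306,60,31,-13,-9.6,0.306,60,33,-14,-9.6,0.306,60,33,-14,-9.6,0.306,60,33,-14,-9.6,0.306,60,33,-14,-9.6,0.306]
}}

```text
t: 2.02
tcp_pos: [0.4415, -0.25, 0.2996]
orientation: [1.0, 0.02, 0.0, 0.0]
ft_force: [0.0, -0.4, -0.4]
width: 0.0513
grasp_force: 0.0
```

Emit:
{"op": "drive_tool", "data": {
  "deltas": [60,1,-4,0,0,60,2,-8,0,0,60,2.5,-12,0,0,60,2.5,-16,0,0,60,2.5,-20,0,0,60,2.5,-24,0,0,60,2.5,-28,0,0,60,2.5,-30.2,0,0,60,2.5,-30.2,4,0,60,2.5,-30.2,8,0,60,2.5,-30.2,11,0,60,2.5,-30.2,13.5,0]
}}

```text
t: 3.02
tcp_pos: [0.453, 0.05, 0.1623]
orientation: [1.0, 0.018, -0.001, 0.0]
ft_force: [0.3, -0.1, 0.2]
width: 0.0512
grasp_force: 0.0
```

Emit:
{"op": "drive_tool", "data": {
  "deltas": [60,1,0,0,0,60,2,0,0,0,60,2.8,0,0,0,60,3.3,0,0,0,60,3.7,0,0,0,60,4.1,0,0,0,60,4.5,0,0,0,60,4.9,0,0,0,60,5.3,0,0,0,60,5.7,0,0,0,60,6,0,0,0,60,6,0,0,0]
}}

```text
t: 4.02
tcp_pos: [0.5145, 0.0532, 0.1645]
orientation: [1.0, 0.018, 0.0, -0.0]
ft_force: [0.4, 0.6, -0.6]
width: 0.0511
grasp_force: 0.0
```

```bash
python3 - <<'E'
from cell import r
import cv2
d=r.get_image("scene");f=d["frame"][:,:,::-1]
cv2.imwrite("pics/tip1.png",cv2.resize(f[100:320,180:420],None,fx=2.5,fy=2.5))
E
```

```text
(no output)
```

View pics/tip1.png

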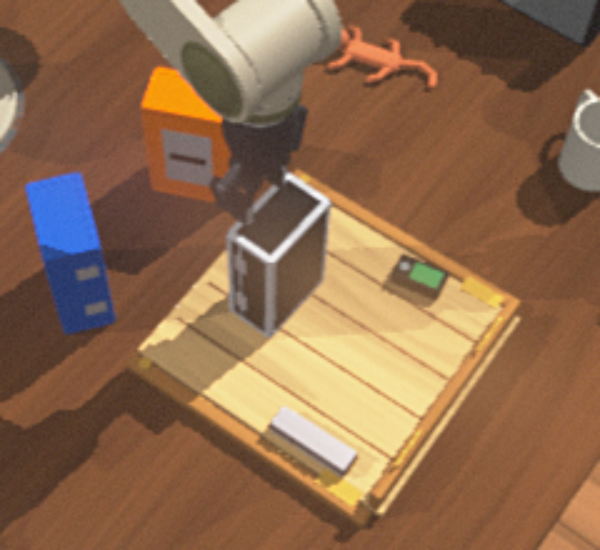

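The fingers are on the upper part of the lid at crop (250,200), and the case is starting to tilt. I'll keep pushing slowly.

Emit:
{"op": "drive_tool", "data": {
  "deltas": [60,0.3,0,0,0,60,0.6,0,0,0,60,0.9,0,0,0,60,1.2,0,0,0,60,1.5,0,0,0,60,1.8,0,0,0,60,2.1,0,0,0,60,2.4,0,0,0]
}}

```text
t: 4.73
tcp_pos: [0.5383, 0.0541, 0.1646]
orientation: [1.0, 0.018, -0.0, -0.0]
ft_force: [-0.6, -0.6, 0.7]
width: 0.0514
grasp_force: 0.0
```

```bash
python3 - <<'E'
from cell import r
import cv2
d=r.get_image("scene");f=d["frame"][:,:,::-1]
cv2.imwrite("pics/tip2.png",cv2.resize(f[100:320,180:420],None,fx=2.5,fy=2.5))
E
```

```text
(no output)
```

View pics/tip2.png

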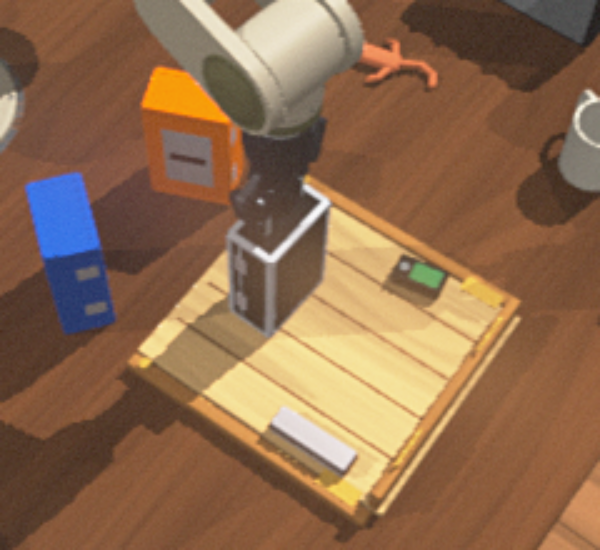

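The case has not moved, yet the TCP should already be past the lid face. I'll check the geometry by triangulation.

```bash
python3 - <<'E'
from cell import r
import cv2,numpy as np
from h import *
d=r.get_image("scene");e=r.get_image("top");o=r.get_obs()
tc=o["tcp_pos"];print("tcp px",proj(d,tc),"crop",(proj(d,tc)-[180,100])*2.5)
# scene top corners from tip1 crop (full px)
S={"farL(+y,-x)":(290,177),"farR":(328,205),"nearR":(272,260),"nearL":(231,229)}
for k,p in S.items():print(k,ray(d,(p[0]/2.5+180,p[1]/2.5+100),.19).round(3))
for n,p in {"botnear":(268,333),"botL":(231,305),"botR":(324,267)}.items(): print(n,ray(d,(p[0]/2.5+180,p[1]/2.5+100),.02).round(3))
a=cv2.resize(e["frame"][130:290,185:345,::-1],(400,400));w=r.get_image("wrist")["frame"][:,:,::-1]
cv2.imwrite("pics/c3.png",np.hstack([a,cv2.resize(w,(400,300))[:,:].copy() if 0 else cv2.copyMakeBorder(cv2.resize(w,(400,300)),0,100,0,0,0)]))
E
```

```text
tcp px [[290.25912185 190.92712687]] crop [[275.64780463 227.31781718]]
farL(+y,-x) [0.52  0.102 0.19 ]
farR [0.574 0.099 0.19 ]
nearR [0.57  0.006 0.19 ]
nearL [0.512 0.01  0.19 ]
botnear [0.566 0.007 0.02 ]
botL [0.508 0.009 0.02 ]
botR [0.563 0.12  0.02 ]
```

View pics/c3.png

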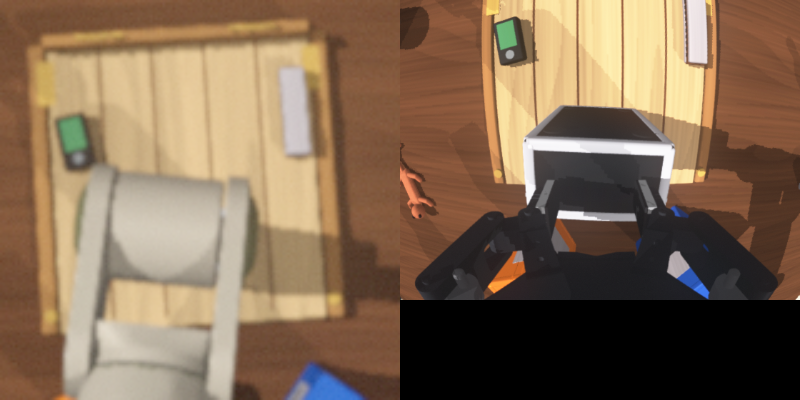

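The wrist view shows the fingertips in front of the dark case top at (545,185) and (650,185), with the near rim at row 215. I'll check the rim height from the wrist camera using its known 104 mm width.

```bash
python3 - <<'E'
from cell import r
import numpy as np
from scipy.optimize import least_squares
d=r.get_image("wrist");K,E=d["mtx"],d["extrinsics"];o=r.get_obs()
def pw(P):
    c=(E[:3,:3]@np.atleast_2d(P).T).T+E[:3,3];rr=np.hypot(c[:,0],c[:,1]);th=np.arctan2(rr,c[:,2])
    return np.c_[K[0,2]+K[0,0]*th*c[:,0]/rr,K[1,2]+K[1,1]*th*c[:,1]/rr]
print("cam",-E[:3,:3].T@E[:3,3],K)
s=560/400
# rim corners in wrist px: far (+x) L,R then near L,R
obs=np.array([(524-400,138),(673-400,140),(528-400,216),(668-400,219)])*s
def box(p,z):
    x,y,a=p;c,n=np.cos(a),np.sin(a)
    return np.array([[x+c*u-n*v,y+n*u+c*v,z] for u,v in((.031,.052),(.031,-.052),(-.031,.052),(-.031,-.052))])
f=lambda p:(pw(box(p[:3],p[3]))-obs).ravel()
q=least_squares(f,[.54,.05,0,.19]);print(q.x,q.cost,q.fun.round(1))
T=o["tcp_pos"]
for y in(-.03,.03):
  for z in(0,.01,.02):print(y,z,(pw(T+[0,y,z])/s+[400,0]).round())
E
```

```text
cam [0.61480947 0.05651896 0.33577324] [[325.1922621    0.         274.39822421]
 [  0.         325.1922621  204.09297459]
 [  0.           0.           1.        ]]
[0.54288241 0.05200144 0.02286237 0.19093872] 34.32551438091131 [-3.2  0.5  4.5  0.8  3.2  0.  -4.7 -2.2]
-0.03 0 [[632. 174.]]
-0.03 0.01 [[634. 180.]]
-0.03 0.02 [[636. 185.]]
0.03 0 [[558. 172.]]
0.03 0.01 [[556. 177.]]
0.03 0.02 [[554. 183.]]
```

The rim is at z≈0.191 and the tips at about 0.175–0.185, so they probably rode at or over the rim. I'll lift clear, retreat and come back lower.

Emit:
{"op": "drive_tool", "data": {
  "deltas": [60,0,0,-2,0,60,0,0,-5,0,60,-2,0,-6,0,60,-5,0,-6,0,60,-8,0,-6,0,60,-9,0,-6,0,60,-9,0,-3,0,60,-9,0,0,0,60,-9,0,3,0,60,-9,0,4,0,60,-9,0,4,0]
}}

```text
t: 5.9
tcp_pos: [0.4465, 0.051, 0.1225]
orientation: [1.0, 0.018, -0.002, -0.0]
ft_force: [0.1, 0.1, 1.0]
width: 0.0512
grasp_force: 0.0
```

```bash
python3 - <<'E'
from cell import r
import cv2,numpy as np
d=r.get_image("scene")["frame"][100:290,190:390,::-1];w=r.get_image("wrist")["frame"][:,:,::-1]
cv2.imwrite("pics/c4.png",np.hstack([cv2.resize(d,(400,380)),cv2.copyMakeBorder(cv2.resize(w,(400,300)),0,80,0,0,0)]))
E
```

```text
(no output)
```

View pics/c4.png

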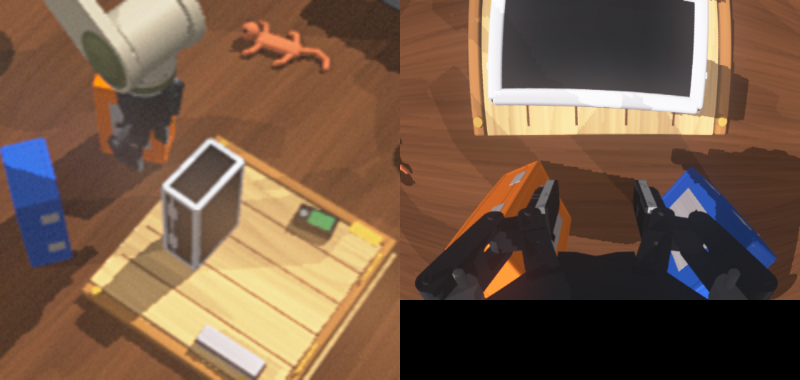

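The case is still upright, with the gripper behind it and now lower. I'll push and watch numerically.

Emit:
{"op": "drive_tool", "data": {
  "deltas": [60,1,0,0,0,60,2,0,0,0,60,3,0,0,0,60,3.8,0,0,0,60,4.4,0,0,0,60,5,0,0,0,60,5.4,0,0,0,60,5.8,0,0,0,60,6.2,0,0,0,60,6.6,0,0,0,60,7,0,0,0]
}}

```text
t: 6.92
tcp_pos: [0.5183, 0.0534, 0.1246]
orientation: [1.0, 0.018, 0.0, -0.0]
ft_force: [-1.1, -1.0, 0.8]
width: 0.0513
grasp_force: 0.4
```

```bash
cat > w.py <<'E'
from cell import r
import numpy as np,cv2
for b in r.masks_of("case","scene"):
    c=np.array(b["uv"])
    ys,xs=np.where(b["region"]);print(round(b["confidence"],2),c.round(),"x",xs.min(),xs.max(),"y",ys.min(),ys.max())
o=r.get_obs();print(o["t"],o["tcp_pos"].round(4),o["ft_force"].round(2))
E
python3 w.py
```

```text
0.91 [287. 201.] x 270 311 y 170 234
0.81 [208. 201.] x 190 225 y 170 233
0.66 [246. 160.] x 236 275 y 139 180
6.9667 [0.5189 0.0533 0.1246] [-0.85  0.04 -0.02]
```

Emit:
{"op": "drive_tool", "data": {
  "deltas": [60,0.3,0,0,0,60,0.6,0,0,0,60,0.9,0,0,0,60,1.2,0,0,0,60,1.5,0,0,0]
}}

```text
t: 7.38
tcp_pos: [0.5333, 0.054, 0.1246]
orientation: [1.0, 0.018, 0.0, -0.0]
ft_force: [0.1, 0.0, -0.5]
width: 0.0512
grasp_force: 0.2
```

```bash
python3 w.py; python3 -c "
from cell import r
import cv2
cv2.imwrite('pics/s5.png',cv2.resize(r.get_image('scene')['frame'][130:270,220:380,::-1],None,fx=4,fy=4))"
```

```text
0.91 [287. 201.] x 270 311 y 170 234
0.81 [208. 201.] x 190 225 y 170 233
0.66 [246. 160.] x 236 275 y 139 180
7.4333 [0.5338 0.0539 0.1246] [ 0.03 -0.23  0.58]
```

```bash
sed -i '2a r.get_image("scene")' w.py; python3 w.py
```

```text
0.9 [210. 199.] x 191 224 y 170 232
0.85 [254. 160.] x 236 274 y 127 181
0.6 [297. 204.] x 273 323 y 176 233
7.5833 [0.533  0.054  0.1245] [ 0.16  0.57 -0.19]
```

View pics/s5.png

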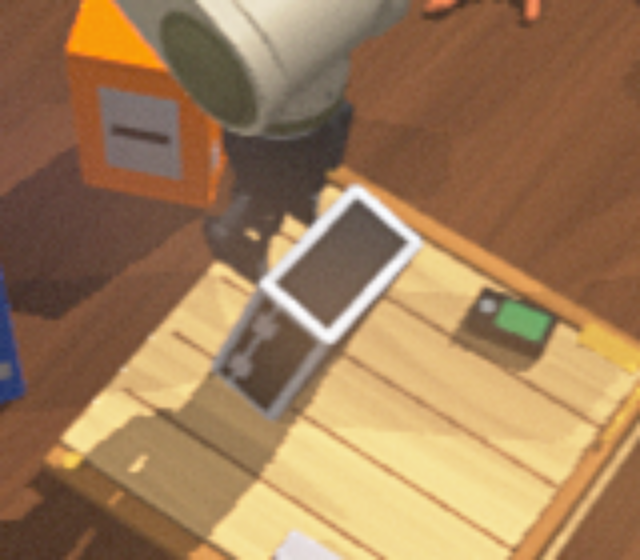

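It is tipping cleanly towards the ledge, with the rim at (340,265) and the foot edge planted at (275,412). I'll continue past balance.

Emit:
{"op": "drive_tool", "data": {
  "deltas": [60,0.2,0,0,0,60,0.4,0,0,0,60,0.6,0,0,0,60,0.8,0,0,0,60,1,0,0,0,60,1.2,0,0,0,60,1.4,0,0,0,60,1.4,0,0,0,60,1.4,0,0,0]
}}

```text
t: 8.33
tcp_pos: [0.547, 0.0545, 0.1245]
orientation: [1.0, 0.018, -0.0, -0.0]
ft_force: [0.5, -1.4, -0.6]
width: 0.0511
grasp_force: 0.0
```

```bash
python3 w.py
```

```text
0.86 [304. 211.] x 274 335 y 184 235
0.65 [206. 200.] x 190 225 y 169 234
8.4333 [0.5469 0.0545 0.1246] [0.33 0.38 0.71]
```

Emit:
{"op": "drive_tool", "data": {
  "deltas": [60,0.2,0,0,0,60,0.4,0,0,0,60,0.6,0,0,0,60,0.8,0,0,0,60,0.8,0,0,0,60,0.8,0,0,0,60,0.8,0,0,0]
}}

```text
t: 9.02
tcp_pos: [0.555, 0.0547, 0.1246]
orientation: [1.0, 0.018, -0.0, -0.0]
ft_force: [-0.1, 0.7, -0.3]
width: 0.0512
grasp_force: 0.0
```

```bash
python3 w.py
```

```text
0.96 [322. 235.] x 288 358 y 202 269
0.61 [211. 201.] x 190 224 y 170 232
9.1167 [0.555  0.0547 0.1246] [ 1.14 -0.57  0.15]
```

The case has fallen flat. I'll retreat and get down behind the foot end.

Emit:
{"op": "drive_tool", "data": {
  "deltas": [60,-2,0,0,0,60,-4.5,0,0,0,60,-6.5,0,0,0,60,-6.5,0,2,0,60,-6.5,0,4,0,60,-6.5,0,6,0,60,-6.5,0,8,0,60,-6.5,0,8.8,0,60,-6.5,0,8.8,0]
}}

```text
t: 9.87
tcp_pos: [0.4891, 0.0525, 0.0353]
orientation: [1.0, 0.018, -0.002, -0.0]
ft_force: [-0.8, -0.3, 0.4]
width: 0.0511
grasp_force: 0.0
```

```bash
cat > m.py <<'E'
from cell import r
import numpy as np,cv2
from h import *
for cam in("scene","top"):
    d=r.get_image(cam)
    for b in r.masks_of("case",cam):
        c,q=quad(b["region"]);p=cv2.approxPolyDP(c,3,True)[:,0]
        W=np.array([ray(d,x,.082)[:2] for x in p.astype(float)])
        if W[:,0].mean()>.5: print(cam,round(b["confidence"],2),W.round(3).tolist())
    for n in("tuner","harmonica"):
        b=r.masks_of(n,cam)[:1]
        if b:print(n,ray(d,b[0]["uv"],.038)[:2].round(3))
E
python3 m.py
python3 -c "
from cell import r
import cv2,numpy as np
a=r.get_image('scene')['frame'][140:330,210:410,::-1];b=r.get_image('wrist')['frame'][:,:,::-1]
cv2.imwrite('pics/s6.png',np.hstack([cv2.resize(a,(400,380)),cv2.copyMakeBorder(cv2.resize(b,(400,300)),0,80,0,0,0)]))"
```

```text
scene 0.92 [[0.572, 0.1], [0.572, 0.003], [0.591, -0.022], [0.752, -0.018], [0.756, 0.066], [0.74, 0.1]]
tuner [0.661 0.177]
harmonica [ 0.688 -0.072]
top 0.61 [[0.741, 0.004], [0.737, 0.102], [0.57, 0.099], [0.571, 0.005]]
tuner [0.657 0.173]
harmonica [ 0.685 -0.067]
```

Emit:
{"op": "drive_tool", "data": {
  "deltas": [60,1.5,0,0,0,60,3,0,0,0,60,4.5,0,0,0,60,5.5,0,0,0,60,6.1,0,0,0,60,6.6,0,0,0,60,7.1,0,0,0,60,7.6,0,0,0,60,8.1,0,0,0,60,8.5,0,0,0,60,8.5,0,0,0]
}}

```text
t: 11.28
tcp_pos: [0.5757, 0.0554, 0.0365]
orientation: [1.0, 0.018, 0.0, -0.0]
ft_force: [0.2, 0.1, -0.1]
width: 0.051
grasp_force: 0.0
```

```bash
python3 m.py
```

```text
scene 0.78 [[0.587, 0.104], [0.585, 0.018], [0.604, -0.02], [0.766, -0.014], [0.752, 0.107]]
tuner [0.663 0.169]
harmonica [ 0.697 -0.08 ]
top 0.75 [[0.754, 0.104], [0.652, 0.106], [0.639, 0.011], [0.752, 0.009]]
tuner [0.666 0.171]
harmonica [ 0.693 -0.069]
```

Emit:
{"op": "drive_tool", "data": {
  "deltas": [60,0.3,0,0,0,60,0.6,0,0,0,60,0.8,0,0,0,60,1.0,0,0,0,60,1.0,0,0,0]
}}

```text
t: 12.1
tcp_pos: [0.5853, 0.0559, 0.0366]
orientation: [1.0, 0.018, -0.0, -0.0]
ft_force: [-1.8, 0.0, 1.3]
width: 0.0516
grasp_force: 1.1
```

Emit:
{"op": "drive_tool", "data": {
  "deltas": [60,0.1,0,0,0,60,0.2,0,0,0]
}}

```text
t: 12.27
tcp_pos: [0.5867, 0.056, 0.0366]
orientation: [1.0, 0.018, -0.0, -0.0]
ft_force: [-3.6, -0.1, 3.0]
width: 0.0512
grasp_force: 2.5
```

Emit:
{"op": "drive_tool", "data": {
  "deltas": [60,0.1,0,0,0,60,0.1,0,0,0]
}}

```text
t: 12.43
tcp_pos: [0.588, 0.056, 0.0366]
orientation: [1.0, 0.018, -0.0, -0.0]
ft_force: [-4.2, -0.2, 2.1]
width: 0.0514
grasp_force: 1.9
```

Emit:
{"op": "drive_tool", "data": {
  "deltas": [60,0.1,0,0,0,60,0.2,0,0,0]
}}

```text
t: 12.6
tcp_pos: [0.5899, 0.056, 0.0366]
orientation: [1.0, 0.018, -0.0, -0.0]
ft_force: [-3.9, -0.1, 2.8]
width: 0.0511
grasp_force: 2.3
```

Emit:
{"op": "drive_tool", "data": {
  "deltas": [60,0.1,0,0,0,60,0.2,0,0,0]
}}

```text
t: 12.77
tcp_pos: [0.5909, 0.0561, 0.0365]
orientation: [1.0, 0.019, -0.002, 0.0]
ft_force: [-14.4, -1.2, 10.3]
width: 0.0512
grasp_force: 7.5
```

```bash
python3 m.py
```

```text
scene 0.82 [[0.6, 0.101], [0.601, 0.01], [0.622, -0.021], [0.777, -0.016], [0.767, 0.11]]
tuner [0.655 0.175]
harmonica [ 0.695 -0.077]
top 0.77 [[0.771, 0.014], [0.762, 0.112], [0.671, 0.106], [0.661, 0.011]]
top 0.54 [[0.772, -0.101], [0.779, 0.008], [0.772, 0.186], [0.759, 0.219], [0.449, 0.201], [0.448, 0.166], [0.461, 0.158], [0.526, 0.165], [0.618, 0.156], [0.627, 0.185], [0.679, 0.195], [0.686, 0.163], [0.653, 0.15], [0.677, 0.133], [0.677, 0.111], [0.77, 0.107], [0.766, 0.008], [0.672, 0.005], [0.63, -0.024], [0.544, -0.0], [0.455, 0.007], [0.463, -0.117]]
tuner [0.663 0.177]
harmonica [ 0.606 -0.026]
```

The force jumped to 14 N at the expected ledge position (top end ≈0.767), so the case is seated. I'll back off and lift away.

Emit:
{"op": "drive_tool", "data": {
  "deltas": [60,-0.3,0,0,0,60,-1,0,0,0,60,-3,0,0,0,60,-6,0,0,0,60,-8,0,0,0,60,-9,0,-4,0,60,-9,0,-8,0,60,-9,0,-12,0,60,-9,0,-16,0,60,-9,0,-20,0,60,-9,0,-20,0]
}}

```text
t: 14.08
tcp_pos: [0.5048, 0.0525, 0.2443]
orientation: [1.0, 0.018, 0.007, 0.001]
ft_force: [0.2, 0.2, 0.5]
width: 0.0512
grasp_force: 0.0
```

Emit:
{"op": "drive_tool", "data": {
  "deltas": [60,0,4,0,0,60,0,8,0,0,60,0,12,0,0,60,0,16,0,0,60,0,20,0,0,60,0,24,0,0,60,0,28,0,0,60,-2,32,0,0,60,-4,34,0,0,60,-4,34,0,0,60,-4,34,0,0]
}}

```text
t: 15.0
tcp_pos: [0.474, -0.2896, 0.2363]
orientation: [1.0, 0.017, 0.0, 0.0]
ft_force: [-0.5, 0.8, 0.1]
width: 0.0516
grasp_force: 0.0
```

```bash
python3 m.py; python3 -c "
from cell import r
import cv2,numpy as np
a=r.get_image('scene')['frame'][140:330,210:410,::-1];b=r.get_image('top')['frame'][125:285,180:340,::-1]
cv2.imwrite('pics/s7.png',np.hstack([cv2.resize(a,(400,380)),cv2.resize(b,(380,380))]))"
```

```text
scene 0.95 [[0.602, 0.099], [0.601, 0.006], [0.62, -0.023], [0.778, -0.012], [0.769, 0.107]]
scene 0.49 [[0.569, -0.392], [0.577, -0.414], [0.601, -0.429], [0.628, -0.432], [0.645, -0.415], [0.637, -0.392], [0.608, -0.38]]
tuner [0.661 0.177]
harmonica [ 0.695 -0.075]
top 0.69 [[0.769, 0.014], [0.765, 0.112], [0.595, 0.102], [0.603, 0.004]]
tuner [0.659 0.171]
harmonica [ 0.688 -0.067]
```

View pics/s7.png

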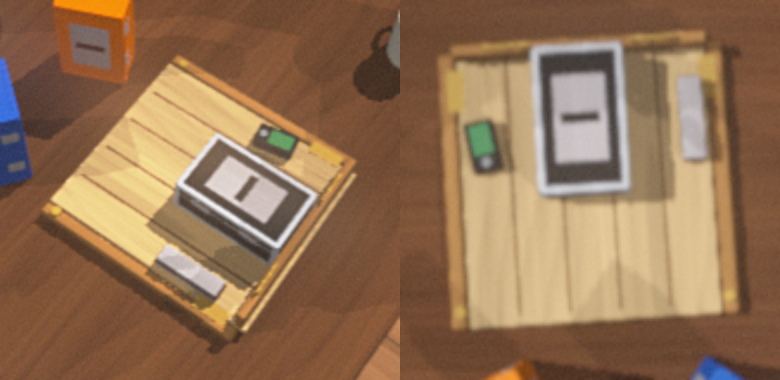

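The picture shows the case lying on its back, plate up, with its top end against the ledge at (577,43). Its edges run parallel to the planks, and the tuner and harmonica have not moved. I'll hand it in.

```bash
python3 -c "
from cell import r
print(r.finish_job())"
```

```text
the job is handed in; nothing more can be done
None
```

The case lies on its back with the steel plate up, flush and square against the ledge as far as the cameras show. The tuner and harmonica look unmoved and the arm stayed clear of the gecko and polish bottle. I handed the job in at about 15 s, but the hand-in returned no verdict.

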